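# Dry the cleaned trial-mass blocks

### The arm

A 7-joint arm with a two-finger parallel gripper is mounted at the origin on a cart in front of the work surface, level with it; the furniture and walls round the work are solid. World frame = base frame: x ahead of the robot, y to its left, z up, the work surface at z = 0. Lengths are in m, angles in degrees, forces in N, time in s.
With the tool pointing down it reaches from about 0.425 to 0.875 m from the base axis. Payload 4.7 kg.
Tool frame: the origin (TCP) lies on the centre line of the jaws, within the pads' length; the fingertips stand 11 mm ahead of it and the grasp point (between the pads) lies 8 mm behind it (finger_overhang is the x of the fingertips in the tool frame, in m); x points along the fingers, z is the direction in which the jaws open and shut, and the axes are right-handed (so a half turn about x gives the same grasp; the last joint's range is limited). The gripper opens to 87 mm and grips with 3 to 60 N. Pads are 19 mm wide; open, the fingers measure 117 mm over their backs; the gripper's body (75 mm by 190 mm) begins 51 mm behind the grasp point.
Start: joints at [0.808, 18.392, -4.016, 83.108, 1.295, 78.541, -3.26], TCP at [0.65, -0, 0.234] pointing down, gripper open.
Joint ranges: [-163.93, 163.93], [-17.29, 119.83], [-79.2, 71.16], [3.27, 140.29], [-89.18, 269.18], [5.43, 117.66], [-154.24, 154.24]. Speed limits (degrees/s): [147.25, 147.25, 180, 180, 180, 180, 180].

### API

Orientations are given as [roll, pitch, yaw] about the fixed x, y, z axes, in that order (R = Rz(yaw) Ry(pitch) Rx(roll)).
In Python, from cell import get_obs, read_camera, sign_off, cut_out, finger_overhang gives the robot as it stands.
- The arm moves only by the tool servo_tool, never from a script. Its argument "rows" is one flat list of numbers, 5 for each row, row after row: the shift along the world's x, y, z in mm, then the turn about the world's z in degrees, then the closure, from 0 (fully open) to 1 (shut). A call has 1 to 10 rows; each row is the pose to reach, as a shift and turn from the pose commanded when the call began; what a row does not reach only later rows make up. A row lasts 1/12 s, in which the tool goes at most 41.7 mm and 7.16 degrees, less where a joint would pass 70% of its speed; a pose out of reach is approached as far as the arm can. A call with a gripper value outside its range is refused whole. The fingers move at their own pace and stop on an object; "force" is the grip in N (left out, the last holds). Time passes only in rows, so rows that repeat a pose let the fingers close. It gives the time, the measured TCP pose, the force and the opening at its end, in the units of the state.
- get_obs(): the state, without advancing time (a new reading comes with each control period).
- read_camera(name): name is "scene" or "side" or "wrist"; returns a dict with "frame" (400x640x3 uint8, blue, green, red), "range_z" (400x640 float32, m along the optical axis (not along the pixel's ray), 0 where there is no reading), "intrinsics" (3x3 intrinsics, pixels), "cam_to_world" (4x4, takes a point from camera to world coordinates); the wrist camera has in their place "tool_from_camera" (4x4, takes a point from camera to tool coordinates, whose origin is the TCP and whose axes are the tool frame's). Camera axes: x right, y down, z forward; pixel columns grow to the right and rows downward; lengths in m; the calibration is good to about 2 mm. A picture is of the moment at which its call begins: read the wrist's pose just before it.
- sign_off(): hands the job in, once; it reports no verdict.
Trained networks look in a picture, given as the dict that the camera call returned (one of the last four; its "shot" number tells which), for a name from the list of things; names that differ only in an ending like _2 or _b are one class to them, and where a whole thing is asked for, a point or a joint stands for the part that bears it (a point fixed in the world has none). Each returns a list of dicts, best first, with "score" (0 to 1); they miss things now and then, are a little off and sometimes report something else, mostly with a low value. They report only what shows in the picture. A call takes as long as a camera call.
- cut_out(name, picture): "pixels" (400x640 bool, what is visible of it) and "extent" ([centre column, centre row, width, height] in pixels, round what is visible of it).
The state is a dict: "time_s": time; "qpos": joint angles; "joint_velocities": joint speeds; "effort": joint torques, N m; "tool_pos": TCP position; "tool_rot": TCP orientation; "force": force on the tool from outside, world axes, zero at the start; "wrist_torque": the same for the moment, N m; "grip_width": finger opening in m.
Only numpy, scipy, OpenCV 4.12 (cv2) and the standard library are available. Lean on these libraries where they do the work, as an engineer would, in place of code of your own. Each camera call takes 0.05 s, during which the arm holds its last target.

### The job

Put every trial-mass block that lies on the table into the bench dryer, then push the dryer's door down until it is fully shut on its catch. Only then slide the orange dust cover on the start station aside, press the green button right down and let it come up again, and slide the cover fully back over it; leave the oil bottle and the small white dish where they stand.

Things in the scene. Friction and masses are not known exactly. Their poses are not given: they have to be found in the camera images.
- block_a_mid (a point): trial-mass block a: aluminium block 32 (its x) x 56 (its y) x 16 (its z, up) mm, 110 g, with three upright brass pegs of 9 mm diameter in a row along its y axis, which reach 11 mm above its top. The point is the centre of the aluminium block, 8 mm above its underside. Two to four of the blocks a to d are there. Two of its faces are free to grasp 32 mm apart, across its x axis
- block_b_mid (a point): trial-mass block b, same as block a
- block_c_mid (a point): trial-mass block c, same as block a
- block_d_mid (a point): trial-mass block d, same as block a
- dryer_floor (a point): white bench dryer, a low open-topped box fixed to the table: the point is the centre of its inner floor, 20 mm above the table. Inside 190 (x) x 230 (y) mm, walls 8 mm thick that rise 55 mm above this floor (75 mm above the table). Its -x side faces the robot at yaw 0, z up. The door is hinged along the far (+x) rim; the roller catch stands out 22 mm from the middle of the front (-x) wall
- door (a joint): blue top door of the dryer: angle in rad, 0 = fully shut, about 1.8 = standing open, leaning back from upright (limit 2.0). A stiff hinge: the door stays at any angle where it is left (1 to 4 N at the free edge moves it). A sprung roller catch stops it at about 0.065 rad; pushing down on the free edge with about 6 to 7 N snaps it past the roller at about 0.035 rad, then the catch draws it home to 0 and holds it (about 9 N at the free edge to pull it open)
- door_hinge (a point): point on the door's hinge axis, half-way along it, 81 mm above the table and 105 mm behind (dryer's +x) the dryer's middle. The axis is parallel to the dryer's y axis. This frame turns with the door: the door panel reaches from here 6 to 210 mm along its own -x, is 246 mm wide (y) and 12 mm thick (6 mm either side of the axis plane); its own +z face is the outer one, on top when shut
- door_edge (a point): point on the outer face of the door (its +z side), half-way along y, 200 mm from the hinge axis and 10 mm from the free edge; turns with the door
- cover (a joint): orange dust cover of the start station: slide in m, 0 = fully home over the button, 0.075 = fully open; it moves along the station's +x (away from the robot at yaw 0), with 1.5 N friction, and stays where it is left
- cover_rib (a point): centre of the grip rib on the dust cover, 67 mm above the table: the rib is 12 mm thick (along the slide, x), 50 mm long (y), and stands 26 mm above the cover's plate (from 53 to 79 mm above the table). The plate is 78 (x) x 94 (y) mm. The point's x axis is the slide direction
- button (a joint): green push button: travel in m, 0 = up, 0.006 = fully down; sprung, about 5 N right down
- button_top (a point): centre of the top of the green button (32 mm diameter), 46.5 mm above the table when up, in a well 70 x 74 mm whose rim is 46 mm above the table (two guide rails beside the cover rise to 58 mm, 92 mm apart); under the dust cover (plate underside at 49 mm) until the cover is slid open more than about 57 mm. The station (grey, 175 x 110 mm) is fixed to the table; with the cover fully open the rib is 75 mm from the button along x
- oil_bottle: yellow oil bottle with a red spout, 38 mm diameter, 104 mm high, loose bystander; origin at its underside
- dish: small white dish of putty, 33 mm diameter, 12 mm high, loose bystander; origin at its underside

How it is judged (in metres and radians):
On the way, in this order (a step that is already met when the one before it is completed fails the run):
1. every block is inside the dryer and let go (x of block_a_mid in the frame of dryer_floor between -0.095 and 0.095 m and y of block_a_mid in the frame of dryer_floor between -0.115 and 0.115 m and z of block_a_mid in the frame of dryer_floor between 0 and 0.04 m and x of block_b_mid in the frame of dryer_floor between -0.095 and 0.095 m and y of block_b_mid in the frame of dryer_floor between -0.115 and 0.115 m and z of block_b_mid in the frame of dryer_floor between 0 and 0.04 m and x of block_c_mid in the frame of dryer_floor between -0.095 and 0.095 m and y of block_c_mid in the frame of dryer_floor between -0.115 and 0.115 m and z of block_c_mid in the frame of dryer_floor between 0 and 0.04 m and x of block_d_mid in the frame of dryer_floor between -0.095 and 0.095 m and y of block_d_mid in the frame of dryer_floor between -0.115 and 0.115 m and z of block_d_mid in the frame of dryer_floor between 0 and 0.04 m and contact force between the fingers and block_a below 0.1 N and contact force between the fingers and block_b below 0.1 N and contact force between the fingers and block_c below 0.1 N and contact force between the fingers and block_d below 0.1 N), for 0.2 s.
2. the door is shut on its catch (x of block_a_mid in the frame of dryer_floor between -0.095 and 0.095 m and y of block_a_mid in the frame of dryer_floor between -0.115 and 0.115 m and z of block_a_mid in the frame of dryer_floor between 0 and 0.04 m and x of block_b_mid in the frame of dryer_floor between -0.095 and 0.095 m and y of block_b_mid in the frame of dryer_floor between -0.115 and 0.115 m and z of block_b_mid in the frame of dryer_floor between 0 and 0.04 m and x of block_c_mid in the frame of dryer_floor between -0.095 and 0.095 m and y of block_c_mid in the frame of dryer_floor between -0.115 and 0.115 m and z of block_c_mid in the frame of dryer_floor between 0 and 0.04 m and x of block_d_mid in the frame of dryer_floor between -0.095 and 0.095 m and y of block_d_mid in the frame of dryer_floor between -0.115 and 0.115 m and z of block_d_mid in the frame of dryer_floor between 0 and 0.04 m and value of joint door below 0.02 rad), for 0.2 s.
3. the dust cover is slid aside, clear of the button (value of joint door below 0.02 rad and value of joint cover above 0.055 m), for 0.1 s.
4. the button is pressed down (value of joint door below 0.02 rad and value of joint button above 0.0045 m), for 0.05 s.
5. the cover is back over the button, which is up (value of joint door below 0.02 rad and value of joint cover below 0.005 m and value of joint button below 0.001 m), for 0.2 s.
At the end, for the whole second after the job is handed in: Every block present lies inside the dryer (centre within its walls and less than 40 mm above its floor), the door is within 0.02 rad of shut, the dust cover is within 5 mm of home and the button is up (all of step 5 and x of block_a_mid in the frame of dryer_floor between -0.095 and 0.095 m and y of block_a_mid in the frame of dryer_floor between -0.115 and 0.115 m and z of block_a_mid in the frame of dryer_floor between 0 and 0.04 m and x of block_b_mid in the frame of dryer_floor between -0.095 and 0.095 m and y of block_b_mid in the frame of dryer_floor between -0.115 and 0.115 m and z of block_b_mid in the frame of dryer_floor between 0 and 0.04 m and x of block_c_mid in the frame of dryer_floor between -0.095 and 0.095 m and y of block_c_mid in the frame of dryer_floor between -0.115 and 0.115 m and z of block_c_mid in the frame of dryer_floor between 0 and 0.04 m and x of block_d_mid in the frame of dryer_floor between -0.095 and 0.095 m and y of block_d_mid in the frame of dryer_floor between -0.115 and 0.115 m and z of block_d_mid in the frame of dryer_floor between 0 and 0.04 m); the robot touches nothing.
It fails at once if the button is pressed while the door is not shut (value of joint button above 0.003 m and value of joint door above 0.04 rad).
It fails at once if the oil bottle is shifted by more than 40 mm or tipped (distance of oil_bottle from where it was at the start of the episode above 0.04 m or angle between oil_bottle's own z axis and vertical above 0.4 rad).
It fails at once if the small white dish is shifted by more than 40 mm or tipped (distance of dish from where it was at the start of the episode above 0.04 m or angle between dish's own z axis and vertical above 0.4 rad).
Of block_a, block_b, block_c, block_d only 2 to 4 are there at a start; the rules pass over those that are not, and their reading is None.
At some moment in a run one of block_a, block_b, block_c, block_d may be knocked a few centimetres aside while the robot is not near it.
Once in a run the grip may slacken for a moment while it holds something.
It also fails if it takes over 210 s, if anything falls off the work surface, if the arm or the gripper's body presses on something with over 40 N, if the wrist force passes 120 N, or if a joint passes its speed limit or range.

## Working session

There is one attempt and no reset: what is moved stays moved. The work goes in short steps, Python scripts to look and compute and a tool call to move; the robot and the scene stay as the last step left them, time stands still between calls to the robot, and variables do not carry over. Pictures are saved under pics/ and viewed, and the job is handed in when it is done.

Besides the shell and the picture viewer there is one more tool, called after "Emit:" as name(argument=value, ...) on one line, values as JSON. servo_tool: Moves the arm, as the interface text tells. Its arguments: {"type":"object","properties":{"rows":{"type":"array"},"force":{"type":"number"}},"required":["rows"]}

```bash
mkdir -p pics; ls; cat > h.py <<'E'
import numpy as np, cv2
from cell import get_obs, read_camera, sign_off, cut_out, finger_overhang
def pts(p,mask=None):
    K=p["intrinsics"];z=p["range_z"];v,u=np.mgrid[:400,:640]
    P=np.stack([(u-K[0,2])*z/K[0,0],(v-K[1,2])*z/K[1,1],z],-1)
    T=p["cam_to_world"];W=P@T[:3,:3].T+T[:3,3]
    W[z<=0]=np.nan
    return W
E
python3 - <<'E'
from h import *
o=get_obs();print({k:np.round(v,3).tolist() for k,v in o.items()})
for n in("scene","side"):
    p=read_camera(n);cv2.imwrite(f"pics/{n}0.png",p["frame"]);W=pts(p)
    for nm in("block_a_mid","oil_bottle","dish","cover_rib","button_top","dryer_floor","door","cover","door_edge"):
        try:
            for d in cut_out(nm,p):
                w=W[d["pixels"]];w=w[~np.isnan(w[:,0])]
                print(n,nm,round(d["score"],2),np.round(d["extent"]).tolist(),d["pixels"].sum(),np.round(np.median(w,0),3),np.round(np.percentile(w,2,0),3),np.round(np.percentile(w,98,0),3))
        except Exception as e: print(nm,e)
E
```

```text
pics
{'time_s': 0.0, 'qpos': [0.807, 18.438, -4.014, 83.176, 1.296, 78.543, -3.258], 'joint_velocities': [-0.059, 0.012, 0.036, -0.019, 0.041, -0.052, 0.073], 'effort': [-0.0, -49.128, -0.404, -31.253, -0.064, 0.044, 0.0], 'tool_pos': [0.649, -0.0, 0.232], 'tool_rot': [-176.352, 89.888, -176.348], 'force': [-0.7, -0.514, 0.396], 'wrist_torque': [-0.003, -0.052, 0.005], 'grip_width': 0.087}
scene oil_bottle 0.62 [436.0, 282.0, 19.0, 22.0] 220 [0.504 0.44  0.054] [0.485 0.421 0.004] [0.513 0.457 0.09 ]
scene dish 0.56 [298.0, 243.0, 5.0, 11.0] 73 [0.648 0.006 0.007] [ 0.634 -0.008 -0.001] [0.663 0.021 0.015]
scene dryer_floor 0.58 [370.0, 245.0, 108.0, 90.0] 5241 [0.503 0.225 0.054] [0.398 0.099 0.016] [0.663 0.342 0.287]
scene door 0.64 [356.0, 251.0, 80.0, 69.0] 1701 [0.649 0.23  0.232] [0.613 0.11  0.1  ] [0.666 0.344 0.293]
scene cover 0.63 [319.0, 183.0, 11.0, 18.0] 111 [ 0.427 -0.075  0.054] [ 0.386 -0.091  0.047] [0.586 0.039 0.3  ]
scene door_edge 0.95 [356.0, 250.0, 80.0, 62.0] 1690 [0.648 0.23  0.229] [0.613 0.108 0.097] [0.666 0.344 0.292]
side block_a_mid 0.7 [258.0, 347.0,
[... 306 characters left out ...]
 0.017]
side cover_rib 0.84 [267.0, 222.0, 34.0, 36.0] 743 [ 0.426 -0.107  0.055] [ 0.383 -0.146  0.051] [ 0.46  -0.063  0.081]
side dryer_floor 0.97 [347.0, 133.0, 114.0, 126.0] 3669 [0.481 0.17  0.036] [0.384 0.086 0.012] [0.66  0.33  0.289]
side dryer_floor 0.59 [268.0, 223.0, 34.0, 33.0] 755 [ 0.427 -0.111  0.055] [ 0.385 -0.15   0.051] [ 0.461 -0.062  0.081]
side door 0.61 [382.0, 126.0, 50.0, 112.0] 463 [0.649 0.179 0.278] [0.606 0.003 0.006] [0.687 0.562 0.433]
side cover 0.61 [266.0, 222.0, 35.0, 28.0] 755 [ 0.426 -0.111  0.055] [ 0.383 -0.149  0.051] [ 0.461 -0.063  0.081]
side door_edge 0.86 [383.0, 125.0, 44.0, 106.0] 378 [0.649 0.167 0.28 ] [0.611 0.098 0.1  ] [0.666 0.335 0.293]
```

View pics/scene0.png

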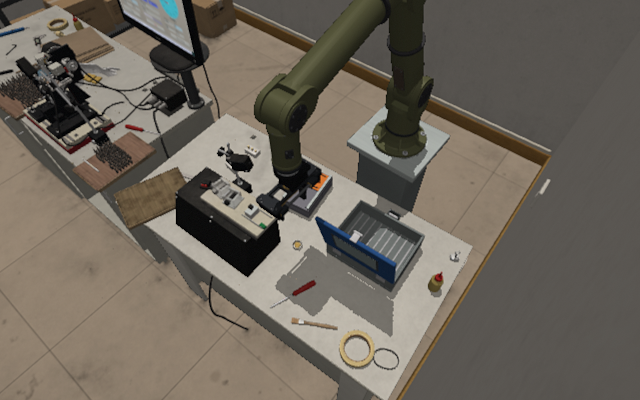

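View pics/side0.png

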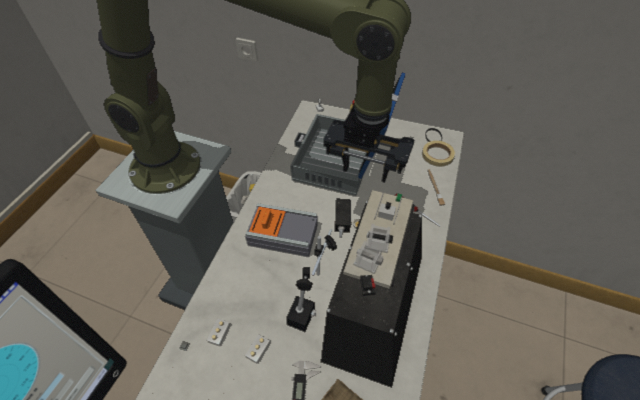

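```bash
python3 - <<'E'
import cv2
a=cv2.imread("pics/scene0.png");b=cv2.imread("pics/side0.png")
cv2.imwrite("pics/z1.png",cv2.resize(a[110:310,160:480],None,fx=2.5,fy=2.5,interpolation=2))
cv2.imwrite("pics/z2.png",cv2.resize(b[90:390,170:470],None,fx=2,fy=2,interpolation=2))
E
```

```text
(no output)
```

View pics/z1.png

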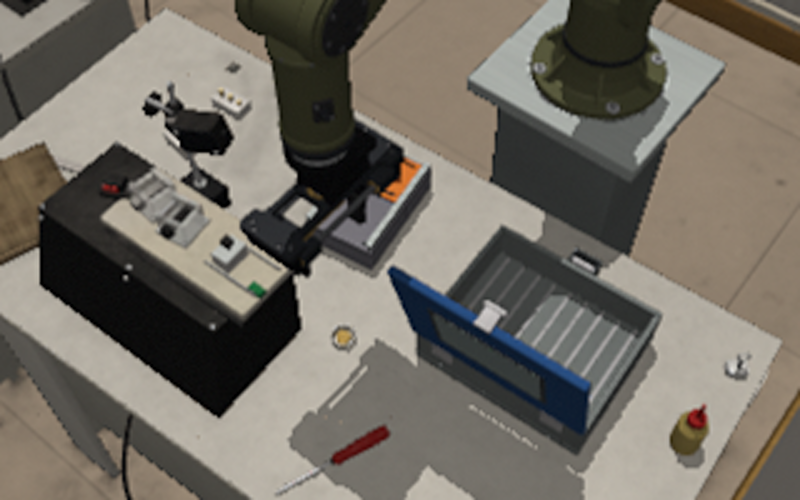

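View pics/z2.png

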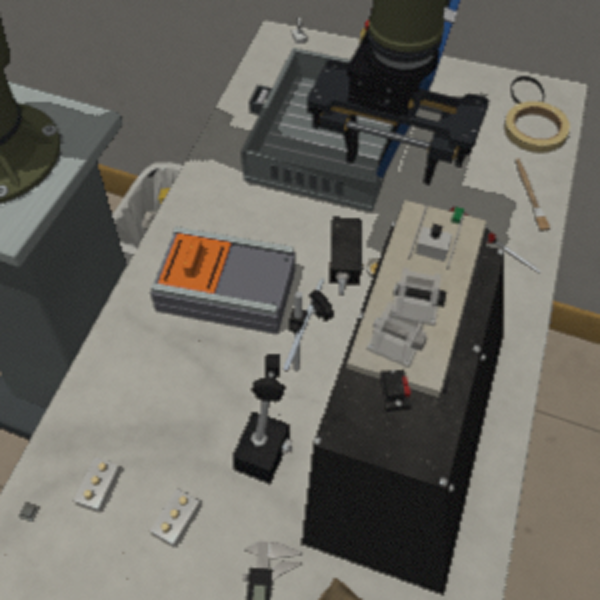

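```bash
python3 - <<'E'
from h import *
H={}
for n in("scene","side"):
    p=read_camera(n);W=pts(p)
    q=[(356,236),(353,236),(360,238),(456,257),(252,150),(240,160),(240,185),(222,215)] if n=="scene" else [(218,333),(258,348),(185,345),(300,315),(302,285),(305,268),(320,243),(330,240),(343,218),(318,248),(393,225),(360,360),(400,270),(265,225),(320,104),(337,170)]
    for u,v in q: print(n,u,v,np.round(W[v,u],3),p["frame"][v,u])
    img=np.zeros((700,1000,3),np.uint8);zb=np.full((700,1000),-9.)
    # map: rows x 0.2..0.9 , cols y 0.6..-0.7
    for w,c in zip(W.reshape(-1,3),p["frame"].reshape(-1,3)):
        if np.isnan(w[0]) or w[2]<-.05 or w[2]>.5: continue
        r=int((1.0-w[0])*700);cc=int((.6-w[1])*700)
        if 0<=r<700 and 0<=cc<1000:
            for a in(0,1,2):
              for b in (0,1,2):
                if r+a<700 and cc+b<1000 and w[2]>zb[r+a,cc+b]: zb[r+a,cc+b]=w[2];img[r+a,cc+b]=c
    for k in range(-7,7): cv2.putText(img,f"{k/10}",(int((.6-k/10)*700),10),0,.35,(255,255,255)); cv2.line(img,(int((.6-k/10)*700),0),(int((.6-k/10)*700),600),(90,90,90),1)
    for k in range(2,11): cv2.putText(img,f"{k/10}",(0,int((1-k/10)*700)),0,.35,(255,255,255)); cv2.line(img,(0,int((1-k/10)*700)),(1000,int((1-k/10)*700)),(90,90,90),1)
    cv2.imwrite(f"pics/top_{n}.png",cv2.resize(img[:600],(800,480)))
E
```

```text
scene 356 236 [0.652 0.227 0.296] [189 190 194]
scene 353 236 [0.653 0.219 0.289] [191 191 196]
scene 360 238 [0.504 0.161 0.019] [60 62 60]
scene 456 257 [0.363 0.447 0.014] [107 110 112]
scene 252 150 [ 0.442 -0.405  0.019] [108 115 120]
scene 240 160 [ 0.665 -0.176  0.316] [36 40 42]
scene 240 185 [ 0.607 -0.299  0.044] [49 50 52]
scene 222 215 [ 0.786 -0.158  0.191] [43 46 49]
side 218 333 [ 0.44  -0.416  0.015] [161 167 169]
side 258 348 [ 0.544 -0.414  0.018] [ 90 108 115]
side 185 345 [ 0.38  -0.468  0.008] [90 96 95]
side 300 315 [nan nan nan] [35 37 37]
side 302 285 [ 0.627 -0.33   0.233] [20 21 21]
side 305 268 [ 0.618 -0.294  0.233] [32 32 33]
side 320 243 [ 0.639 -0.264  0.294] [88 91 92]
side 330 240 [ 0.653 -0.245  0.284] [30 31 31]
side 343 218 [ 0.664 -0.204  0.311] [44 47 48]
side 318 248 [ 0.637 -0.268  0.28 ] [85 87 85]
side 393 225 [ 0.753 -0.108  0.206] [130 147 153]
side 360 360 [ 0.771 -0.371  0.066] [25 25 23]
side 400 270 [ 0.796 -0.202  0.187] [39 41 43]
side 265 225 [ 0.432 -0.133  0.076] [24 53 96]
side 320 104 [0.358 0.458 0.012] [107 111 111]
side 337 170 [0.527 0.166 0.022] [80 80 80]
```

View pics/top_scene.png

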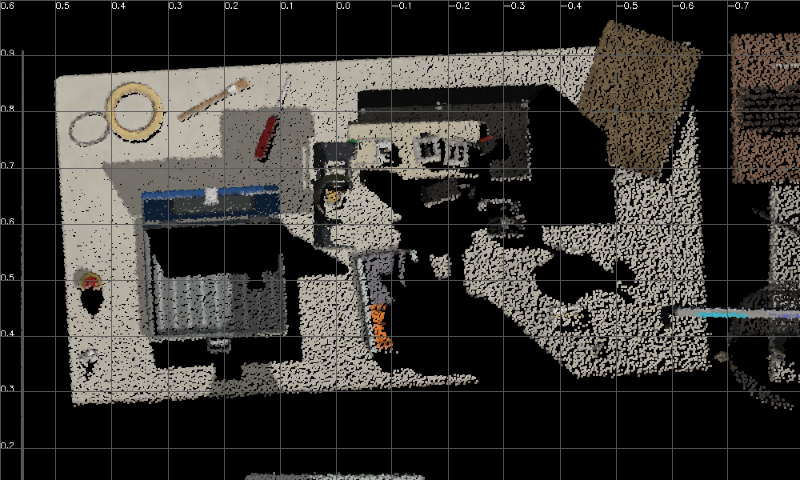

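View pics/top_side.png

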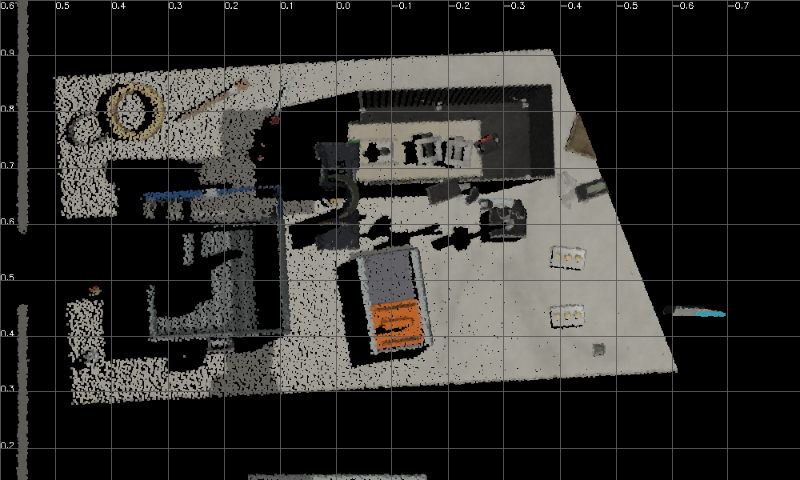

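```bash
cat >> h.py <<'E'
def rect(P):
    (c,s,a)=cv2.minAreaRect((P[:,:2]*1000).astype(np.float32)); return np.round(c,1),np.round(s,1),round(a,1)
def clean(P): return P[~np.isnan(P[:,0])]
E
python3 - <<'E'
from h import *
S=read_camera("side");C=read_camera("scene")
W=clean(pts(S).reshape(-1,3));V=clean(pts(C).reshape(-1,3))
def box(A,x0,x1,y0,y1,z0,z1): return A[(A[:,0]>x0)&(A[:,0]<x1)&(A[:,1]>y0)&(A[:,1]<y1)&(A[:,2]>z0)&(A[:,2]<z1)]
for nm,A in(("side",W),("scene",V)):
    for c in((.544,-.413),(.44,-.415)):
        B=box(A,c[0]-.05,c[0]+.05,c[1]-.05,c[1]+.05,.009,.04)
        if len(B)>20: print(nm,"block",len(B),rect(B),np.median(B,0).round(3)); 
        B=box(A,c[0]-.05,c[0]+.05,c[1]-.05,c[1]+.05,.019,.04)
        if len(B)>8: print("   pegs",rect(B),B.mean(0).round(4))
    B=box(A,.36,.70,.05,.40,.068,.08);print(nm,"rim",len(B),rect(B))
    F=box(B,.3,.43,.05,.4,.06,.1)
    if len(F)>10: print("front",np.polyfit(F[:,1],F[:,0],1), F.min(0),F.max(0))
    B=box(A,.58,.70,.05,.40,.10,.3);print("door",rect(B));
    if len(B)>10: print(np.polyfit(B[:,1],B[:,0],1),np.polyfit(B[:,2],B[:,0],1),B.max(0))
    B=box(A,.34,.6,-.2,0,.045,.062);print("station top",len(B),rect(B))
    f=(S if nm=="side" else C)
    PT=pts(f);hsv=cv2.cvtColor(f["frame"],cv2.COLOR_BGR2HSV)
    m=(hsv[...,0]<16)&(hsv[...,1]>150)&(hsv[...,2]>60)
    O=clean(PT[m]);B=box(O,.34,.6,-.2,0,.045,.06);print("cover plate",len(B),rect(B))
    B=box(O,.34,.6,-.2,0,.07,.085);print("rib",len(B),rect(B) if len(B)>3 else'', B.mean(0) if len(B) else '')
    B=box(A,.46,.55,.39,.48,.06,.12);print("bottle",len(B),np.median(B,0) if len(B) else'')
E
```

```text
side block 372 (array([ 540.9, -414.3]), array([56.7, 33.4]), 82.7) [ 0.543 -0.416  0.017]
   pegs (array([ 542.1, -414.4]), array([51.3, 30.1]), 84.8) [ 0.5416 -0.4159  0.0226]
side block 341 (array([ 437., -413.]), array([33.4, 56.7]), 3.2) [ 0.44  -0.415  0.017]
   pegs (array([ 436.8, -414.2]), array([28.2, 54.3]), 3.4) [ 0.4365 -0.413   0.0225]
side rim 588 (array([487.7, 212.5]), array([229.4, 251.3]), 4.1)
front [-0.02862621  0.40749621] [0.3714057  0.08576392 0.0680362 ] [0.42983302 0.33321293 0.07975735]
door (array([633.8, 221.3]), array([ 60.4, 249. ]), 2.4)
[0.07413489 0.63130339] [0.22201351 0.59293078] [0.66860277 0.34638493 0.29705218]
station top 2074 (array([ 463.1, -102.8]), array([175.4, 112.4]), 8.6)
cover plate 600 (array([ 422.5, -104.9]), array([77.8, 86.8]), 9.6)
rib 88 (array([ 422.9, -110.1]), array([12.4, 49.9]), 9.9) [ 0.42417885 -0.11141641  0.07818644]
bottle 13 [0.48519481 0.43027528 0.07221091]
scene block 22 (array([ 553.7, -417.8]), array([53.2, 10. ]), 76.9) [ 0.554 -0.427  0.014]
scene block 102 (array([ 436.4, -410.3]), array([35.8, 60. ]), 0.5) [ 0.438 -0.408  0.016]
   pegs (array([ 438. , -404.9]), array([21. , 49.3]), 20.0) [ 0.4358 -0.407   0.0233]
scene rim 531 (array([491. , 215.2]), array([239.8, 247.4]), 3.1)
front [-0.03379818  0.408666  ] [0.37055486 0.08802976 0.06804331] [0.42852697 0.33452281 0.07982203]
door (array([640. , 223.9]), array([ 50.5, 246.4]), 4.2)
[-0.05715909  0.65867041] [0.21483704 0.59747429] [0.66941188 0.34755487 0.29866328]
station top 466 (array([463.1, -99.4]), array([174.4, 108.3]), 8.1)
cover plate 93 (array([420.7, -79.4]), array([76. , 24.9]), 11.6)
rib 0  
bottle 74 [0.49790208 0.43889052 0.07486339]
```

Emit:
servo_tool(rows=[-25, -10, 0, 0, 0, -55, -25, 0, 0, 0, -85, -45, 0, 0, 0, -115, -70, 0, 0, 0, -140, -95, 0, 0, 0, -160, -125, 0, 0, 0, -175, -155, 0, 0, 0, -180, -185, 0, 0, 0, -180, -210, 0, 0, 0, -180, -220, 0, 0, 0])

```text
time_s: 2.03
tool_pos: [0.4687, -0.2244, 0.2341]
tool_rot: [-67.9, 89.9, -68.2]
force: [-0.0, -0.4, 0.1]
grip_width: 0.0869
```

```bash
python3 - <<'E'
from h import *
from scipy.spatial.transform import Rotation as R
o=get_obs();print(o["time_s"],o["tool_pos"],R.from_euler("xyz",o["tool_rot"],degrees=True).as_matrix().round(3))
p=read_camera("side");cv2.imwrite("pics/s1.png",p["frame"]);W=pts(p)
p=read_camera("scene");cv2.imwrite("pics/c1.png",p["frame"])
E
```

```text
2.0333 [ 0.46874216 -0.22441855  0.23408827] [[ 0.001  0.006  1.   ]
 [-0.002  1.    -0.006]
 [-1.    -0.002  0.001]]
```

View pics/s1.png

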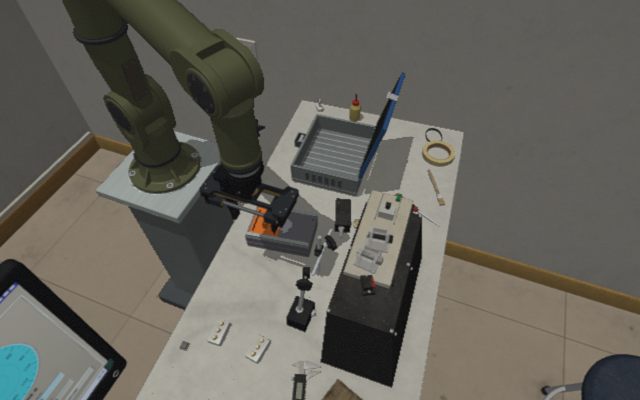

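View pics/c1.png

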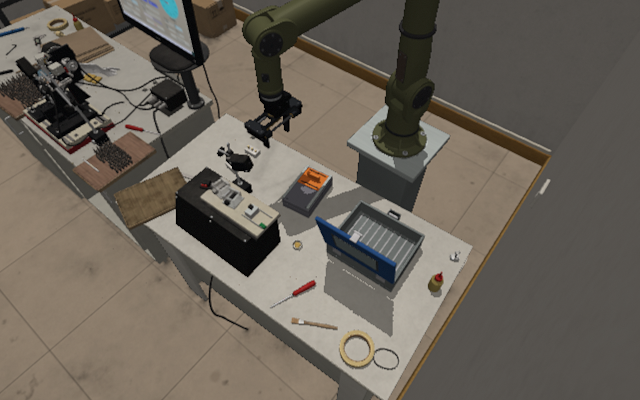

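Emit:
servo_tool(rows=[0, -15, 0, 0, 0, -5, -40, 0, 0, 0, -5, -65, 0, 0, 0, -5, -90, 0, 0, 0, -5, -110, 0, 0, 0, -5, -120, 0, 0, 0, -5, -120, 0, 0, 0, -5, -120, 0, 0, 0])

```text
time_s: 2.8
tool_pos: [0.4658, -0.3381, 0.2332]
tool_rot: [98.8, 89.9, 98.9]
force: [-0.8, 1.1, -0.2]
grip_width: 0.0869
```

```bash
cat >> h.py <<'E'
from scipy.spatial.transform import Rotation as Rot
def wrist(name):
    o=get_obs();p=read_camera("wrist");T=np.eye(4);T[:3,:3]=Rot.from_euler("xyz",o["tool_rot"],degrees=True).as_matrix();T[:3,3]=o["tool_pos"]
    p["cam_to_world"]=T@p["tool_from_camera"];cv2.imwrite(f"pics/{name}.png",p["frame"]);print("t",o["time_s"],o["tool_pos"].round(4) if hasattr(o["tool_pos"],'round') else o["tool_pos"],o["force"],o["grip_width"])
    return p
def blocks(p):
    W=pts(p)
    for d in cut_out("block_a_mid",p):
        w=clean(W[d["pixels"]]);w=w[w[:,2]<w[:,2].min()+.08];zt=np.median(w[:,2]);w2=w[(w[:,2]>zt-.008)]
        print(round(d["score"],2),np.round(d["extent"]).tolist(),rect(w2),zt.round(4))
E
python3 - <<'E'
from h import *
p=wrist("w1");blocks(p)
p=read_camera("side");blocks(p)
E
```

```text
t 2.8 [ 0.4658 -0.3381  0.2332] [-0.84406762  1.13591787 -0.22183376] 0.08690575244560667
0.97 [373.0, 230.0, 25.0, 32.0] (array([ 539. , -408.1]), array([42.3, 31.7]), 83.1) 0.0159
0.82 [258.0, 349.0, 26.0, 33.0] (array([ 541.1, -414.2]), array([55.9, 32.5]), 83.2) 0.0173
```

View pics/w1.png

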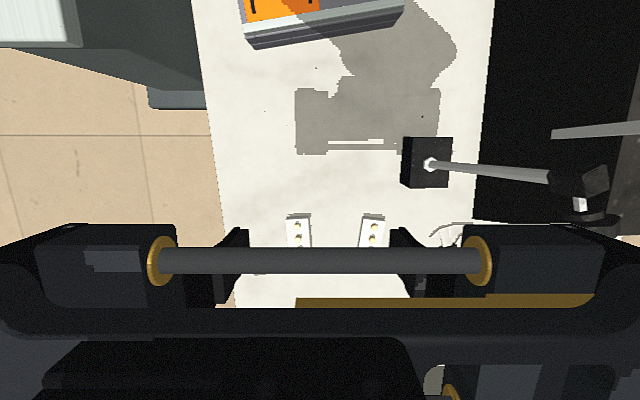

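Emit:
servo_tool(rows=[15, -15, 0, -2, 0, 30, -30, -20, -4, 0, 45, -46, -50, -7, 0, 60, -62, -80, -7, 0, 72, -74, -110, -7, 0, 76, -78, -140, -7, 0, 76, -78, -160, -7, 0, 76, -78, -173, -7, 0, 76, -78, -173, -7, 0], force=25)

```text
time_s: 3.75
tool_pos: [0.5396, -0.4155, 0.0569]
tool_rot: [147.3, 89.6, 140.3]
force: [-0.2, 1.2, -0.1]
grip_width: 0.0868
```

```bash
python3 - <<'E'
from h import *
p=wrist("w2")
p=read_camera("side");blocks(p);cv2.imwrite("pics/s2.png",cv2.resize(p["frame"][220:400,140:340],None,fx=3,fy=3))
E
```

```text
t 3.75 [ 0.5396 -0.4155  0.0569] [-0.18876203  1.1890713  -0.09436679] 0.08679780859854902
0.77 [256.0, 348.0, 24.0, 31.0] (array([ 541.6, -414.6]), array([55.3, 31.5]), 83.3) 0.0177
```

View pics/s2.png

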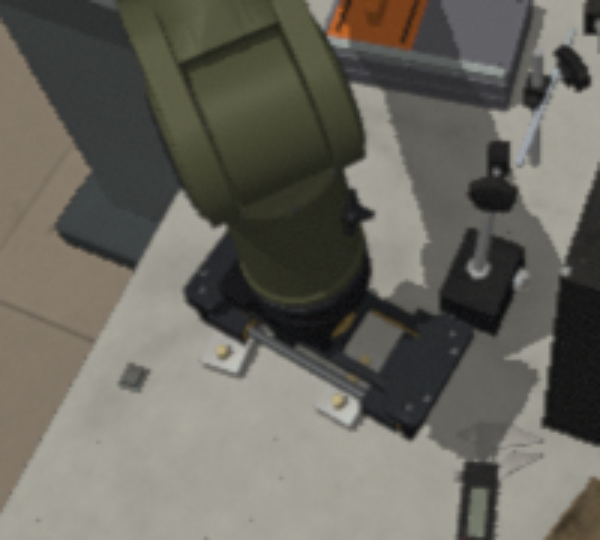

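View pics/w2.png

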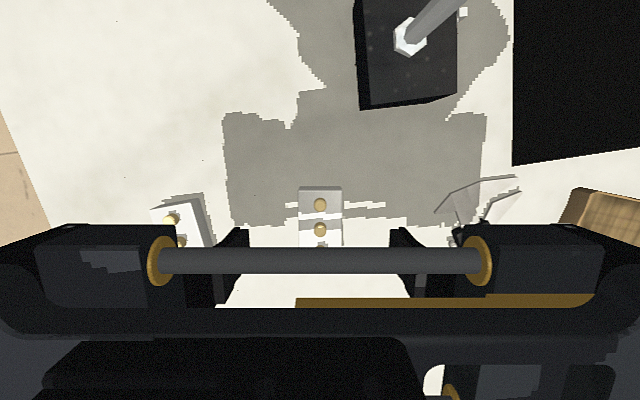

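Emit:
servo_tool(rows=[1, 1, -15, 0, 0, 1, 1, -30, 0, 0, 1, 1, -40, 0, 0, 1, 1, -43, 0, 0, 1, 1, -43, 0, 0, 1, 1, -43, 0, 0.5, 1, 1, -43, 0, 1, 1, 1, -43, 0, 1, 1, 1, -43, 0, 1, 1, 1, -43, 0, 1], force=25)

```text
time_s: 4.73
tool_pos: [0.5422, -0.4172, 0.0181]
tool_rot: [-27.5, 90.0, -34.5]
force: [-0.1, 0.2, -0.3]
grip_width: 0.0617
```

Emit:
servo_tool(rows=[0, 0, 0, 0, 1, 0, 0, 0, 0, 1, 0, 0, 0, 0, 1, 0, 0, 5, 0, 1, 0, 0, 15, 0, 1, 0, 0, 25, 0, 1, 0, 0, 30, 0, 1])

```text
time_s: 5.32
tool_pos: [0.5429, -0.4178, 0.0499]
tool_rot: [-27.8, 89.8, -34.8]
force: [-0.2, -0.6, -0.7]
grip_width: 0.0309
```

Emit:
servo_tool(rows=[0, 0, 25, 0, 1, -10, 10, 55, 0, 1, -25, 25, 85, 0, 1, -40, 45, 115, 0, 1, -55, 65, 140, 0, 1, -68, 90, 150, 0, 1, -78, 115, 155, 0, 1, -83, 140, 155, 0, 1, -83, 170, 155, 0, 1, -83, 195, 155, 0, 1])

```text
time_s: 6.15
tool_pos: [0.4588, -0.2204, 0.2039]
tool_rot: [3.7, 89.9, -3.4]
force: [0.3, -0.8, -0.7]
grip_width: 0.0308
```

Emit:
servo_tool(rows=[0, 30, 0, 1, 1, 0, 60, 0, 2, 1, 0, 95, 0, 3, 1, 5, 130, 0, 4, 1, 10, 165, 0, 5, 1, 15, 200, 0, 6, 1, 20, 235, 0, 7, 1, 25, 270, 0, 8, 1, 30, 305, 0, 9, 1, 34, 335, 0, 9, 1])

```text
time_s: 6.98
tool_pos: [0.4931, 0.1156, 0.2038]
tool_rot: [17.1, 89.9, 19.2]
force: [1.0, 0.3, -1.0]
grip_width: 0.0307
```

```bash
python3 - <<'E'
from h import *
p=wrist("w3")
p=read_camera("side");blocks(p);cv2.imwrite("pics/s3.png",p["frame"])
E
```

```text
t 6.9833 [0.4931 0.1156 0.2038] [ 0.98343454  0.25826479 -1.03077414] 0.03068385815181999
0.74 [322.0, 136.0, 18.0, 24.0] (array([431.3, 250.5]), array([16.2,  0. ]), 165.3) 0.0224
0.38 [382.0, 126.0, 49.0, 106.0] (array([599.6, 388.4]), array([ 22.7, 355.5]), 5.5) 0.003
```

View pics/s3.png

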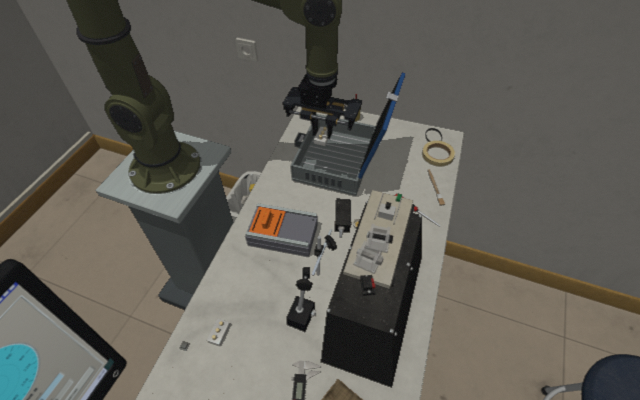

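Emit:
servo_tool(rows=[2, 15, 0, 0, 1, 2, 30, -10, 0, 1, 2, 40, -30, 0, 1, 2, 40, -55, 0, 1, 2, 40, -80, 0, 1, 2, 40, -105, 0, 1, 2, 40, -125, 0, 1, 2, 40, -142, 0, 1, 2, 40, -152, 0, 1, 2, 40, -156, 0, 1])

```text
time_s: 7.97
tool_pos: [0.4944, 0.1512, 0.0454]
tool_rot: [-145.8, 89.9, -143.9]
force: [-0.0, -1.2, -1.1]
grip_width: 0.0307
```

Emit:
servo_tool(rows=[0, 0, -4, 0, 1, 0, 0, -7, 0, 1, 0, 0, -7, 0, 1, 0, 0, -7, 0, 0.4, 0, 0, -7, 0, 0.4, 0, 0, -7, 0, 0.3, 0, 0, -7, 0, 0.3])

```text
time_s: 8.55
tool_pos: [0.4959, 0.1529, 0.0403]
tool_rot: [7.5, 89.9, 9.5]
force: [-0.5, -0.2, -0.3]
grip_width: 0.0502
```

```bash
python3 - <<'E'
from h import *
p=wrist("w4")
E
```

```text
t 8.55 [0.4959 0.1529 0.0403] [-0.54705439 -0.23114117 -0.32721889] 0.050209117227744494
```

View pics/w4.png

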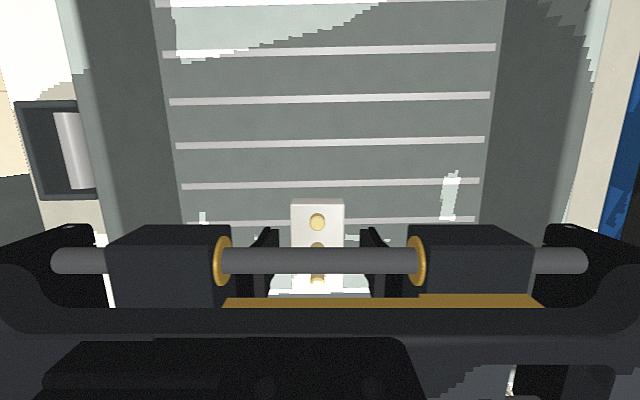

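Released in the dryer (block at 317,240). Lift straight up and return for the second block.

Emit:
servo_tool(rows=[0, 0, 15, 0, 0.3, 0, 0, 35, 0, 0.3, 0, 0, 65, 0, 0.1, 0, 0, 95, 0, 0, 0, 0, 125, 0, 0, 0, -10, 150, 0, 0, -5, -30, 165, 0, 0, -10, -60, 165, 0, 0, -15, -95, 165, 0, 0, -20, -130, 165, 0, 0])

```text
time_s: 9.43
tool_pos: [0.475, 0.0221, 0.2051]
tool_rot: [-3.0, 89.9, -0.9]
force: [0.3, -0.1, -0.4]
grip_width: 0.0867
```

Emit:
servo_tool(rows=[-5, -35, 0, 0, 0, -10, -70, 0, 0, 0, -15, -105, 0, 0, 0, -20, -140, 0, 0, 0, -25, -175, 0, 0, 0, -30, -210, 0, 0, 0, -30, -245, 0, 0, 0, -30, -280, 0, 0, 0, -30, -300, 0, 0, 0, -30, -310, 0, 0, 0])

```text
time_s: 10.27
tool_pos: [0.444, -0.2908, 0.2045]
tool_rot: [-104.9, 89.9, -103.2]
force: [0.1, 0.6, 0.3]
grip_width: 0.0872
```

```bash
python3 - <<'E'
from h import *
print(get_obs()["tool_pos"])
for n in("side","scene"):
    p=read_camera(n);blocks(p);cv2.imwrite(f"pics/{n}4.png",p["frame"])
    W=clean(pts(p).reshape(-1,3));B=W[(abs(W[:,0]-.437)<.07)&(abs(W[:,1]+.413)<.07)&(W[:,2]>.010)&(W[:,2]<.035)]
    if len(B)>10: print(n,len(B),rect(B))
E
```

```text
[ 0.443969   -0.29081304  0.20446059]
0.47 [382.0, 126.0, 48.0, 108.0] (array([597.7, 221.2]), array([  1.4, 191.6]), 3.6) 0.0746
0.43 [328.0, 166.0, 12.0, 13.0] (array([496.4, 156.5]), array([51.1, 30.8]), 89.8) 0.0382
side 349 (array([ 422.8, -436.6]), array([116.4,  55.1]), 58.0)
0.61 [361.0, 234.0, 18.0, 16.0] (array([495.6, 154. ]), array([32. , 56.3]), 0.9) 0.0362
scene 100 (array([ 426.3, -431. ]), array([114.4,  51.2]), 63.0)
```

View pics/side4.png

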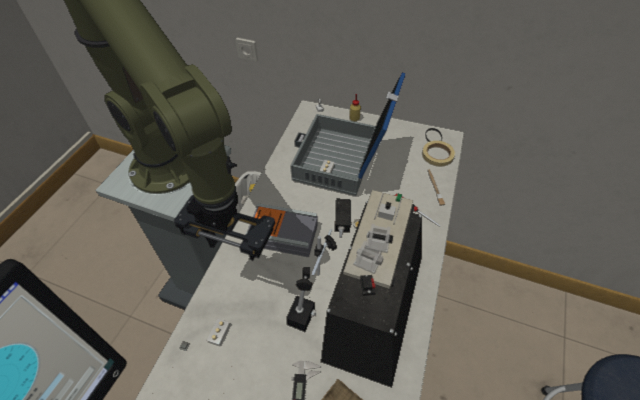

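```bash
python3 - <<'E'
from h import *
for n in("side","scene"):
    p=read_camera(n)
    W=clean(pts(p).reshape(-1,3));B=W[(abs(W[:,0]-.437)<.035)&(abs(W[:,1]+.413)<.045)&(W[:,2]>.010)&(W[:,2]<.035)]
    if len(B)>10: print(n,len(B),rect(B))
E
```

```text
side 339 (array([ 437.4, -412.8]), array([32.8, 56.3]), 4.9)
scene 98 (array([ 436.8, -410.2]), array([32.5, 58.6]), 1.8)
```

Emit:
servo_tool(rows=[-2, -20, 0, 1, 0, -4, -45, -15, 1, 0, -5, -70, -35, 1, 0, -6, -95, -60, 1, 0, -6, -112, -90, 1, 0, -6, -120, -120, 1, 0, -6, -121, -140, 1, 0, -6, -121, -150, 1, 0, -6, -121, -150, 1, 0])

```text
time_s: 11.32
tool_pos: [0.4384, -0.4052, 0.052]
tool_rot: [129.8, 89.7, 132.9]
force: [0.7, 0.8, -0.2]
grip_width: 0.0873
```

```bash
python3 - <<'E'
from h import *
p=wrist("w5")
E
```

```text
t 11.3167 [ 0.4384 -0.4052  0.052 ] [ 0.65106435  0.78458442 -0.15943449] 0.08729598982512399
```

View pics/w5.png

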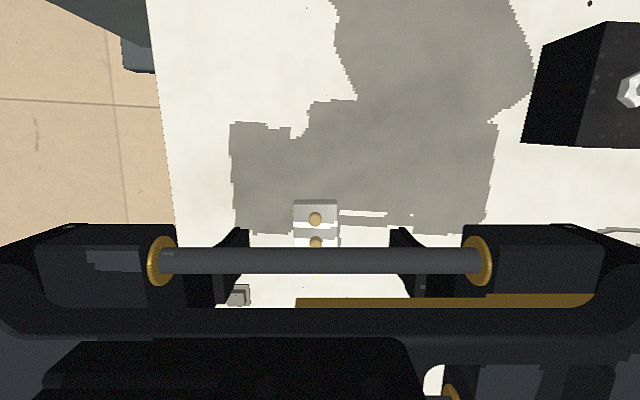

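Emit:
servo_tool(rows=[-1, -4, -12, 0, 0, -1, -5, -27, 0, 0, -1, -5, -36, 0, 0, -1, -5, -38, 0, 0, -1, -5, -38, 0, 0.4, -1, -5, -38, 0, 1, -1, -5, -38, 0, 1, -1, -5, -38, 0, 1, -1, -5, -38, 0, 1, -1, -5, -38, 0, 1])

```text
time_s: 12.2
tool_pos: [0.4383, -0.4132, 0.017]
tool_rot: [-37.1, 90.0, -34.1]
force: [0.3, -0.2, -0.7]
grip_width: 0.0552
```

Emit:
servo_tool(rows=[0, 0, 0, 0, 1, 0, 0, 0, 0, 1, 0, 0, 0, 0, 1, 0, 0, 5, 0, 1, 0, 0, 15, 0, 1, 0, 0, 30, 0, 1, 0, 0, 50, 0, 1, 0, 0, 75, 0, 1, 0, 0, 100, 0, 1, 0, 0, 125, 0, 1])

```text
time_s: 13.03
tool_pos: [0.4379, -0.413, 0.1435]
tool_rot: [-33.6, 90.0, -30.6]
force: [0.0, -0.3, -0.9]
grip_width: 0.0318
```

Emit:
servo_tool(rows=[3, 25, 25, 0, 1, 6, 55, 45, 0, 1, 9, 90, 58, 0, 1, 12, 125, 62, 0, 1, 15, 160, 62, 0, 1, 18, 195, 62, 0, 1, 21, 230, 62, 0, 1, 24, 265, 62, 0, 1, 27, 300, 62, 0, 1, 30, 335, 62, 0, 1])

```text
time_s: 13.87
tool_pos: [0.4678, -0.0765, 0.2047]
tool_rot: [-17.9, 89.9, -14.9]
force: [0.6, 0.5, -1.9]
grip_width: 0.0318
```

Emit:
servo_tool(rows=[3, 35, 0, 0, 1, 6, 70, 0, 0, 1, 9, 105, 0, 0, 1, 12, 140, 0, 0, 1, 15, 175, 0, 0, 1, 18, 210, 0, 0, 1, 21, 245, 0, 0, 1, 24, 280, 0, 0, 1, 27, 310, 0, 0, 1, 28, 330, 0, 0, 1])

```text
time_s: 14.7
tool_pos: [0.4955, 0.2558, 0.2045]
tool_rot: [55.4, 89.9, 58.6]
force: [0.1, 0.6, -0.6]
grip_width: 0.0318
```

```bash
python3 - <<'E'
from h import *
p=wrist("w6");p=read_camera("side");cv2.imwrite("pics/s6.png",p["frame"])
p=read_camera("scene");cv2.imwrite("pics/c6.png",p["frame"])
E
```

```text
t 14.7 [0.4955 0.2558 0.2045] [ 0.07439889  0.64851439 -0.63023442] 0.03176975279006568
```

View pics/w6.png

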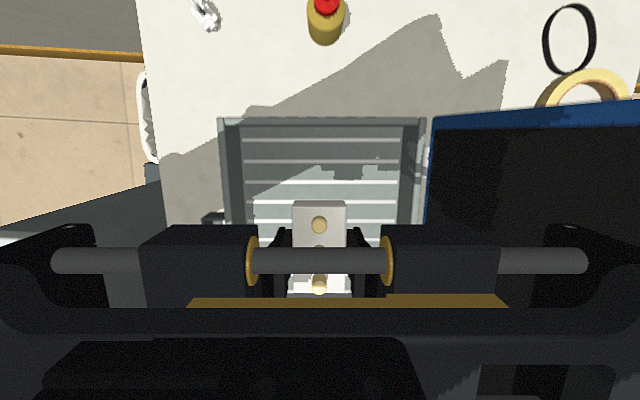

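View pics/s6.png

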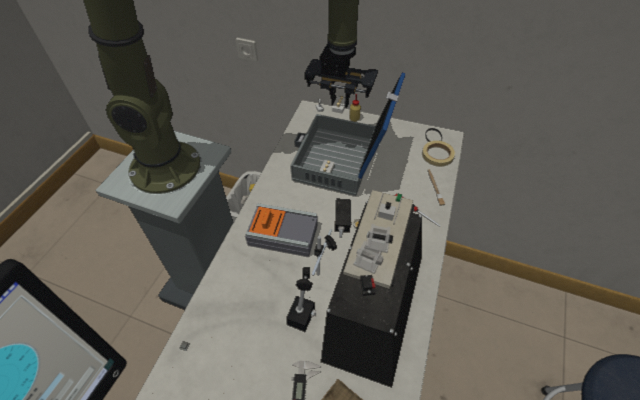

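View pics/c6.png

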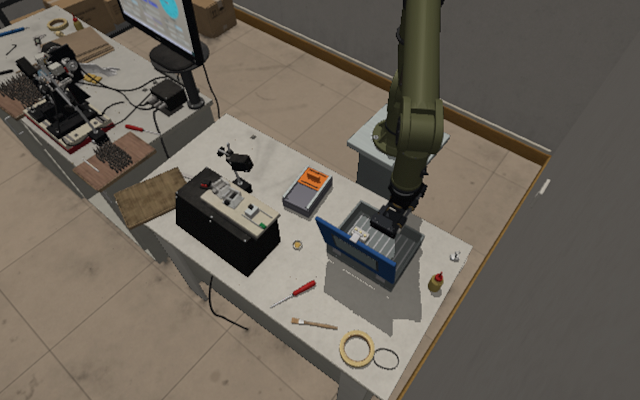

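Emit:
servo_tool(rows=[0, 10, -10, 0, 1, 0, 17, -30, 0, 1, 0, 17, -55, 0, 1, 0, 17, -80, 0, 1, 0, 17, -105, 0, 1, 0, 17, -125, 0, 1, 0, 17, -142, 0, 1, 0, 17, -154, 0, 1, 0, 17, -160, 0, 1, 0, 17, -164, 0, 1])

```text
time_s: 15.68
tool_pos: [0.4959, 0.2682, 0.0388]
tool_rot: [-133.3, 89.9, -130.3]
force: [-0.0, -0.7, -0.6]
grip_width: 0.0319
```

Emit:
servo_tool(rows=[0, 0, 0, 0, 1, 0, 0, 0, 0, 1, 0, 0, 0, 0, 0.4, 0, 0, 0, 0, 0.4, 0, 0, 0, 0, 0.3, 0, 0, 0, 0, 0.3, 0, 0, 15, 0, 0.3, 0, 0, 35, 0, 0.3, 0, 0, 65, 0, 0.2, 0, 0, 95, 0, 0.1])

```text
time_s: 16.52
tool_pos: [0.4954, 0.2687, 0.1351]
tool_rot: [-156.4, 89.9, -153.4]
force: [1.9, 1.0, 0.1]
grip_width: 0.068
```

Emit:
servo_tool(rows=[0, 0, 25, 0, 0.1, 0, 0, 50, 0, 0, -5, 0, 75, 0, 0, -10, -10, 95, 0, 0, -15, -30, 110, 0, 0, -20, -60, 110, 0, 0, -20, -90, 110, 0, 0, -20, -125, 110, 0, 0, -20, -160, 110, 0, 0, -20, -195, 110, 0, 0])

```text
time_s: 17.35
tool_pos: [0.4758, 0.0725, 0.2451]
tool_rot: [-1.3, 89.9, 1.7]
force: [0.8, 0.3, 0.3]
grip_width: 0.0871
```

```bash
python3 - <<'E'
from h import *
p=wrist("w7");p=read_camera("side");cv2.imwrite("pics/s7.png",p["frame"]);blocks(p)
p=read_camera("scene");cv2.imwrite("pics/c7.png",p["frame"]);blocks(p)
W=pts(p);d=cut_out("door",p)[0];w=clean(W[d["pixels"]]);w=w[w[:,0]>.55];print(np.percentile(w,[1,99],axis=0).round(3))
E
```

```text
t 17.35 [0.4758 0.0725 0.2451] [0.82870386 0.33330139 0.28927058] 0.08712481418110367
0.68 [328.0, 163.0, 14.0, 12.0] (array([495.3, 156. ]), array([32.4, 54.2]), 1.2) 0.0381
0.68 [359.0, 236.0, 19.0, 15.0] (array([495.5, 154.8]), array([33.9, 54.1]), 1.8) 0.0362
0.4 [312.0, 178.0, 25.0, 16.0] (array([ 422.6, -109.7]), array([81.1, 86.3]), 7.4) 0.0544
[[0.612 0.106 0.094]
 [0.666 0.346 0.295]]
```

View pics/s7.png

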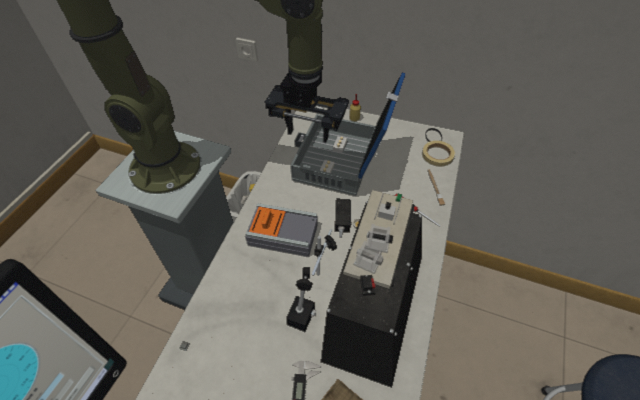

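View pics/c7.png

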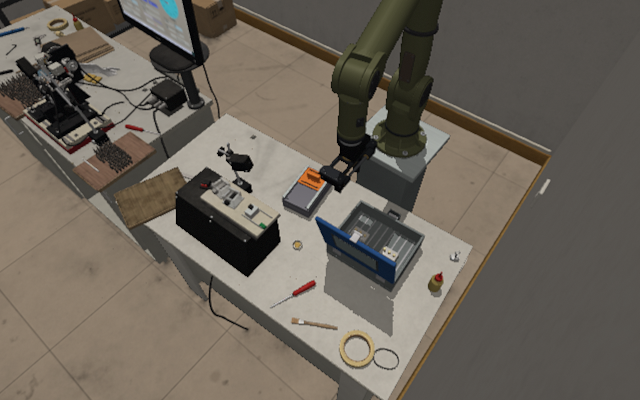

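Emit:
servo_tool(rows=[0, 10, 20, 0, 0.3, 10, 30, 45, 0, 0.6, 25, 55, 75, 0, 1, 45, 80, 100, 0, 1, 75, 105, 118, 0, 1, 105, 125, 125, 0, 1, 140, 138, 125, 0, 1, 175, 145, 125, 0, 1, 210, 148, 125, 0, 1, 245, 148, 125, 0, 1])

```text
time_s: 18.48
tool_pos: [0.7215, 0.2261, 0.3689]
tool_rot: [108.0, 89.9, 111.3]
force: [1.3, 0.1, 1.1]
grip_width: 0.0281
```

```bash
python3 - <<'E'
from h import *
p=wrist("w8");p=read_camera("side");cv2.imwrite("pics/s8.png",p["frame"])
E
```

```text
t 18.4833 [0.7215 0.2261 0.3689] [1.29542703 0.13324853 1.09806353] 0.028139727953047075
```

View pics/s8.png

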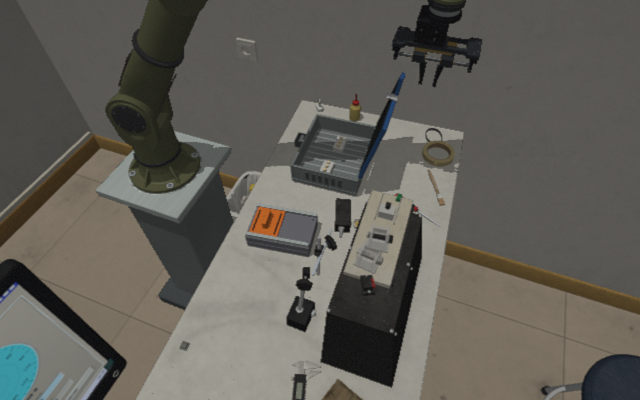

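Emit:
servo_tool(rows=[0, -3, -25, 0, 1, 0, -3, -55, 0, 1, 0, -3, -80, 0, 1, 0, -3, -95, 0, 1, -12, -3, -97, 0, 1, -28, -3, -97, 0, 1, -42, -3, -97, 0, 1, -50, -3, -96, 0, 1, -60, -3, -94, 0, 1, -70, -3, -92, 0, 1])

```text
time_s: 19.42
tool_pos: [0.6508, 0.2204, 0.2779]
tool_rot: [20.4, 89.9, 23.5]
force: [1.9, -1.2, -0.9]
grip_width: 0.0003
```

```bash
python3 - <<'E'
from h import *
p=wrist("w9");p=read_camera("side");cv2.imwrite("pics/s9.png",p["frame"])
E
```

```text
t 19.4167 [0.6508 0.2204 0.2779] [ 1.86770994 -1.16690487 -0.88011736] 0.00034475639827681343
```

View pics/s9.png

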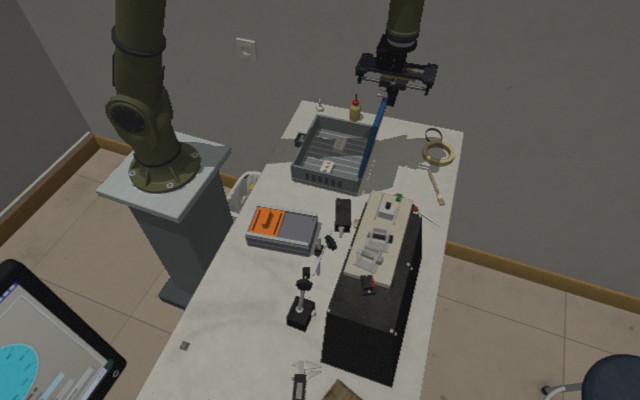

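Emit:
servo_tool(rows=[-13, 0, 2, 0, 1, -28, 0, 4, 0, 1, -45, 0, 4, 0, 1, -62, 0, 2, 0, 1, -78, 0, -1, 0, 1, -93, 0, -6, 0, 1, -107, 0, -12, 0, 1, -120, 0, -18, 0, 1, -132, 0, -25, 0, 1, -143, 0, -33, 0, 1])

```text
time_s: 20.35
tool_pos: [0.5083, 0.2195, 0.2453]
tool_rot: [7.2, 89.9, 10.2]
force: [0.5, -0.1, 0.9]
grip_width: 0.0002
```

Emit:
servo_tool(rows=[-10, 0, -8, 0, 1, -20, 0, -17, 0, 1, -29, 0, -27, 0, 1, -37, 0, -37, 0, 1, -44, 0, -48, 0, 1, -51, 0, -59, 0, 1, -57, 0, -71, 0, 1, -62, 0, -83, 0, 1, -66, 0, -93, 0, 1, -68, 0, -99, 0, 1])

```text
time_s: 21.18
tool_pos: [0.4395, 0.2193, 0.1447]
tool_rot: [-164.8, 90.0, -161.8]
force: [0.6, -0.5, 1.9]
grip_width: 0.0001
```

```bash
python3 - <<'E'
from h import *
p=wrist("w10");p=read_camera("side");cv2.imwrite("pics/s10.png",p["frame"])
E
```

```text
t 21.1833 [0.4395 0.2193 0.1447] [ 0.60163708 -0.47471847  1.8674205 ] 9.752428533401107e-05
```

View pics/s10.png

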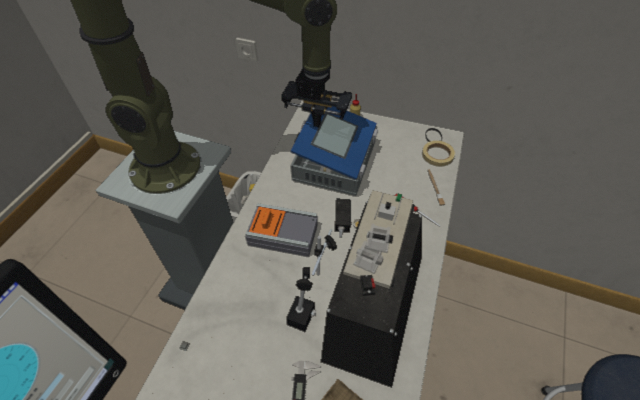

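Emit:
servo_tool(rows=[-3, 0, -9, 0, 1, -6, 0, -18, 0, 1, -8, 0, -26, 0, 1, -10, 0, -33, 0, 1, -11, 0, -38, 0, 1, -11, 0, -42, 0, 1, -11, 0, -46, 0, 1, -11, 0, -49, 0, 1, -11, 0, -50, 0, 1, -11, 0, -50, 0, 1])

```text
time_s: 22.12
tool_pos: [0.4288, 0.219, 0.098]
tool_rot: [-120.5, 89.9, -117.5]
force: [-7.8, -3.4, 21.6]
grip_width: 0.0004
```

Emit:
servo_tool(rows=[0, 0, 5, 0, 1, 0, 0, 20, 0, 1, 0, 0, 40, 0, 1, 0, -10, 65, 0, 1, 0, -40, 85, 0, 1, 0, -70, 90, 0, 1, 0, -105, 90, 0, 1, 0, -140, 90, 0, 1, 0, -160, 90, 0, 1, 0, -160, 90, 0, 1])

```text
time_s: 22.95
tool_pos: [0.4287, 0.0539, 0.185]
tool_rot: [-112.6, 89.9, -110.1]
force: [-0.0, 0.6, -0.4]
grip_width: 0.0004
```

```bash
python3 - <<'E'
from h import *
p=wrist("w11");
for n in("side","scene"):
    p=read_camera(n);cv2.imwrite(f"pics/{n}11.png",p["frame"]);W=pts(p)
    h=cv2.cvtColor(p["frame"],cv2.COLOR_BGR2HSV);m=(h[...,0]>100)&(h[...,0]<125)&(h[...,1]>150)
    w=clean(W[m]);w=w[(w[:,0]>.38)&(w[:,0]<.63)&(w[:,1]>.08)&(w[:,1]<.36)&(w[:,2]>.082)&(w[:,2]<.13)]
    A=np.c_[w[:,:2],np.ones(len(w))];c=np.linalg.lstsq(A,w[:,2],rcond=None)[0];print(n,len(w),c,"z@.41",c@[.41,.22,1],"z@.6",c@[.6,.22,1])
    O=clean(W[(h[...,0]<16)&(h[...,1]>150)&(h[...,2]>60)]);O=O[(O[:,0]>.34)&(O[:,0]<.6)&(O[:,1]<0)&(O[:,1]>-.2)]
    B=O[(O[:,2]>.07)&(O[:,2]<.085)];print("rib",len(B),rect(B) if len(B)>5 else "");B=O[(O[:,2]>.045)&(O[:,2]<.06)];print("plate",len(B),rect(B))
E
```

```text
t 22.95 [0.4287 0.0539 0.185 ] [-0.03474413  0.5931988  -0.43914682] 0.0003716281175151684
side 1894 [0.00203588 0.00122924 0.08726065] z@.41 0.08836579031702348 z@.6 0.08875260819563638
rib 84 (array([ 423.1, -110. ]), array([12.8, 48.3]), 9.6)
plate 595 (array([ 422.4, -104.6]), array([76.9, 88.4]), 8.6)
scene 2663 [-0.00057915 -0.00090398  0.08762505] z@.41 0.08718872439794845 z@.6 0.08707868523978173
rib 50 (array([ 421.8, -107.1]), array([15.8, 50.2]), 8.1)
plate 307 (array([ 424.3, -108.7]), array([77.2, 86.9]), 6.7)
```

View pics/side11.png

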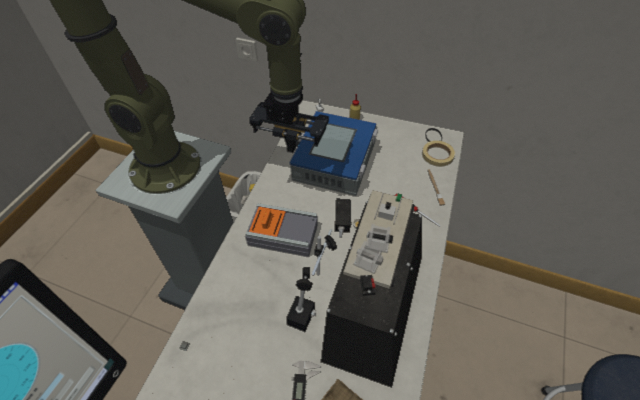

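View pics/w11.png

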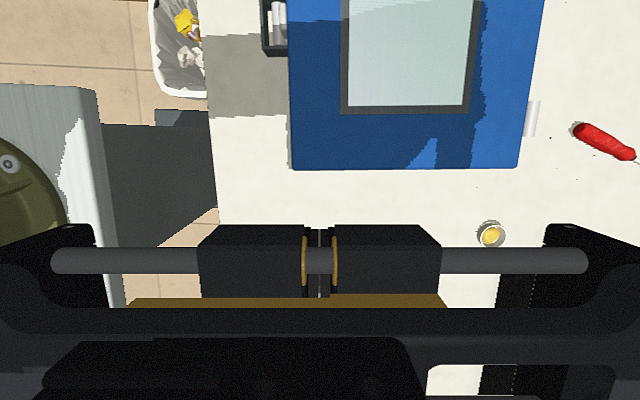

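Emit:
servo_tool(rows=[0, -25, 0, 1, 0.6, -1, -55, 0, 2, 0.4, -2, -85, 0, 3, 0.4, -4, -115, 0, 4, 0.4, -6, -140, 0, 5, 0.4, -6, -155, -10, 6, 0.4, -6, -162, -30, 6, 0.4, -6, -163, -55, 6, 0.4, -6, -163, -75, 6, 0.4, -6, -163, -80, 6, 0.4])

```text
time_s: 23.93
tool_pos: [0.4211, -0.1022, 0.1023]
tool_rot: [159.7, 89.7, 168.8]
force: [-0.8, 0.6, -0.3]
grip_width: 0.0506
```

```bash
python3 - <<'E'
from h import *
p=wrist("w12");print(get_obs()["tool_rot"])
p=read_camera("side");cv2.imwrite("pics/s12.png",cv2.resize(p["frame"][100:300,150:410],None,fx=3,fy=3))
E
```

```text
t 23.9333 [ 0.4211 -0.1022  0.1023] [-0.78288068  0.63588236 -0.25953066] 0.05062593403203432
[160.55993439  89.69730554 169.70269323]
```

View pics/s12.png

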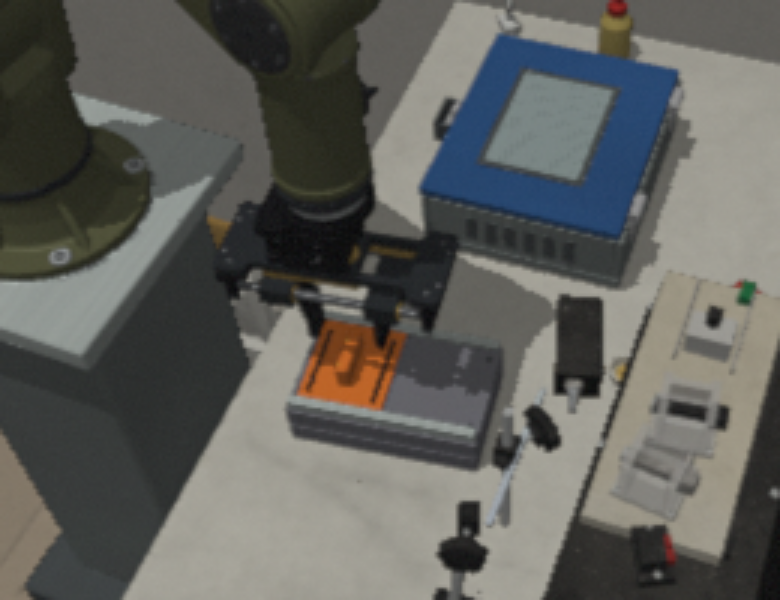

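View pics/w12.png

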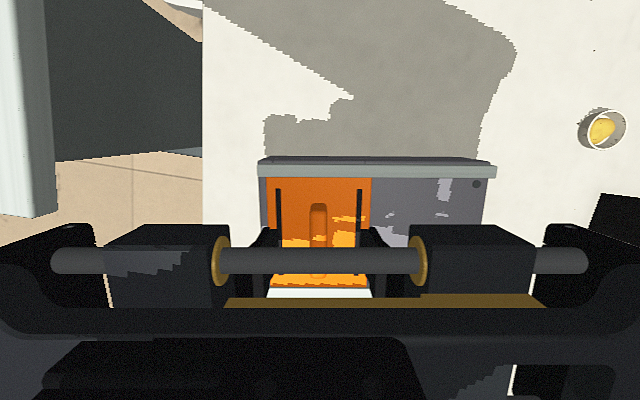

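Emit:
servo_tool(rows=[0, -1, -10, 0, 0.4, 0, -1, -22, 0, 0.4, 0, -1, -30, 0, 0.4, 0, -1, -32, 0, 0.4, 0, -1, -32, 0, 0.6, 0, -1, -32, 0, 1, 0, -1, -32, 0, 1, 0, -1, -32, 0, 1, 0, -1, -32, 0, 1, 0, -1, -32, 0, 1], force=15)

```text
time_s: 24.87
tool_pos: [0.4233, -0.1051, 0.0739]
tool_rot: [-17.8, 90.0, -8.8]
force: [-0.2, 0.2, -0.3]
grip_width: 0.0204
```

Emit:
servo_tool(rows=[0, 0, 0, 0, 1, 0, 0, 0, 0, 1, 0, 0, 0, 0, 1])

```text
time_s: 25.12
tool_pos: [0.4228, -0.1051, 0.0737]
tool_rot: [176.4, 90.0, -174.6]
force: [-0.9, -0.5, 2.0]
grip_width: 0.012
```

Emit:
servo_tool(rows=[4, 1, 0, 0, 1, 12, 2, 0, 0, 1, 21, 3, 0, 0, 1, 31, 5, 0, 0, 1, 42, 7, 0, 0, 1, 53, 8, 0, 0, 1, 63, 10, 0, 0, 1, 70, 11, 0, 0, 1, 73, 11, 0, 0, 1, 73, 11, 0, 0, 1])

```text
time_s: 25.95
tool_pos: [0.495, -0.0939, 0.0737]
tool_rot: [167.1, 89.7, 176.1]
force: [-7.3, -1.5, 10.0]
grip_width: 0.012
```

```bash
python3 - <<'E'
from h import *
p=wrist("w13")
p=read_camera("side");cv2.imwrite("pics/s13.png",cv2.resize(p["frame"][100:300,150:410],None,fx=3,fy=3))
E
```

```text
t 25.95 [ 0.495  -0.0939  0.0737] [-7.2673376  -1.46101889  9.99260166] 0.011996258168621491
```

View pics/s13.png

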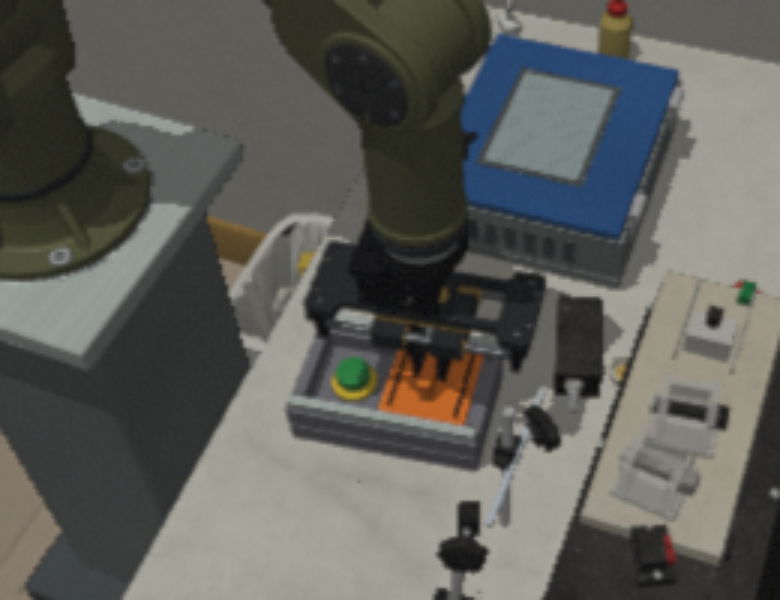

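View pics/w13.png

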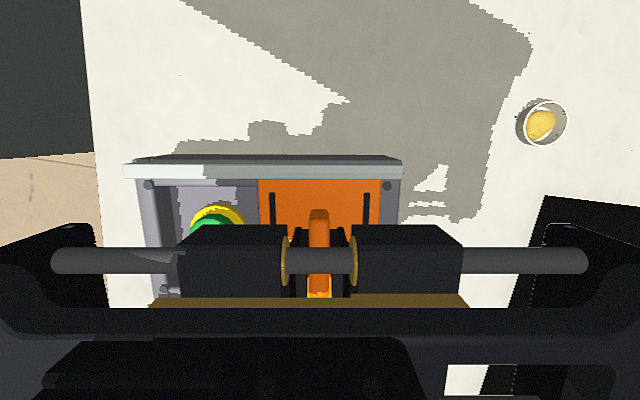

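Emit:
servo_tool(rows=[0, 0, 0, 0, 0.6, 0, 0, 0, 0, 0.6, 0, 0, 0, 0, 0.6, 0, 0, 15, 0, 0.6, 0, 0, 35, 0, 0.6, 0, 0, 50, 0, 0.8, -15, -2, 50, 0, 1, -35, -6, 50, 0, 1, -55, -9, 50, 0, 1, -73, -13, 50, 0, 1])

```text
time_s: 26.88
tool_pos: [0.4223, -0.1067, 0.1233]
tool_rot: [61.1, 90.0, 70.1]
force: [0.0, -0.1, -0.1]
grip_width: 0.0092
```

Emit:
servo_tool(rows=[0, 0, 0, 0, 1, 0, 0, 0, 0, 1, 0, 0, 0, 0, 1])

```text
time_s: 27.13
tool_pos: [0.424, -0.1067, 0.1238]
tool_rot: [-7.0, 89.9, 2.0]
force: [1.0, -0.6, 0.4]
grip_width: 0.0008
```

```bash
python3 - <<'E'
from h import *
p=wrist("w14")
for n in("side","scene"):
    p=read_camera(n);h=cv2.cvtColor(p["frame"],cv2.COLOR_BGR2HSV);W=pts(p)
    w=clean(W[(h[...,0]>40)&(h[...,0]<85)&(h[...,1]>120)]);w=w[(w[:,0]>.35)&(w[:,0]<.55)&(w[:,1]>-.2)&(w[:,1]<0)]
    print(n,len(w),rect(w) if len(w)>5 else '',np.median(w,0) if len(w) else '')
    O=clean(W[(h[...,0]<16)&(h[...,1]>150)&(h[...,2]>60)]);O=O[(O[:,0]>.34)&(O[:,0]<.6)&(O[:,1]<0)&(O[:,1]>-.2)]
    B=O[(O[:,2]>.07)&(O[:,2]<.085)];print("rib",len(B),rect(B) if len(B)>5 else "")
    cv2.imwrite(f"pics/{n}14.png",cv2.resize(p["frame"][100:300,150:410],None,fx=3,fy=3))
E
```

```text
t 27.1333 [ 0.424  -0.1067  0.1238] [ 0.96273496 -0.56615971  0.44356021] 0.0007777555682359537
side 89 (array([ 423.1, -109.5]), array([26.7, 29.7]), 57.2) [ 0.42352076 -0.11041783  0.04732135]
rib 87 (array([497., -99.]), array([11.9, 50.2]), 8.9)
scene 53 (array([ 461.4, -104.5]), array([98.9, 32. ]), 4.5) [ 0.42659757 -0.10538921  0.04664811]
rib 54 (array([496.8, -94.4]), array([13.3, 51.3]), 7.7)
```

View pics/side14.png

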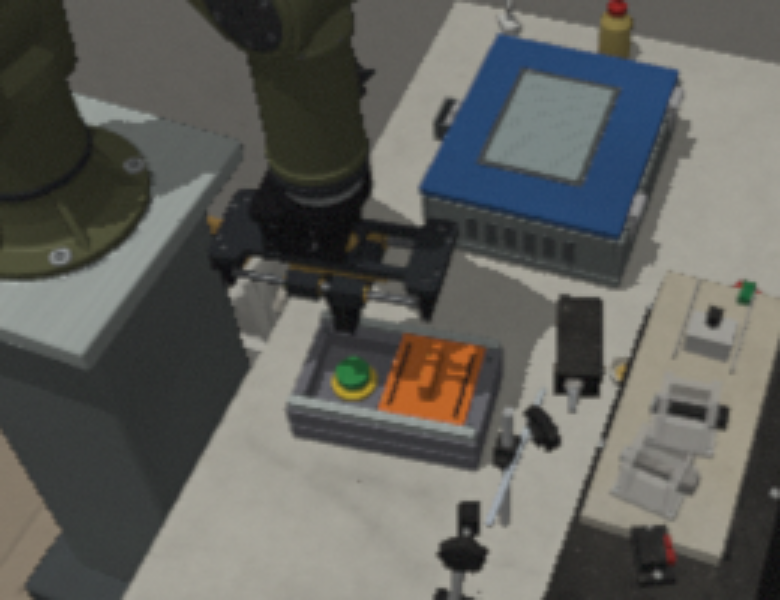

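Emit:
servo_tool(rows=[0, -2, -15, 0, 1, 0, -2, -32, 0, 1, 0, -2, -48, 0, 1, 0, -2, -58, 0, 1, 0, -2, -64, 0, 1, 0, -2, -69, 0, 1, 0, -2, -73, 0, 1, 0, -2, -75, 0, 1, 0, -2, -75, 0, 1])

```text
time_s: 28.03
tool_pos: [0.423, -0.1088, 0.0511]
tool_rot: [144.3, 89.9, 153.3]
force: [-10.1, 1.5, 22.1]
grip_width: 0.0001
```

Emit:
servo_tool(rows=[0, 0, 0, 0, 1, 0, 0, 10, 0, 1, 0, 0, 30, 0, 1, 0, 0, 55, 0, 1, 0, 0, 72, 0, 1, 0, 0, 75, 0, 0.4, 20, 3, 75, 0, 0.4, 42, 6, 75, 0, 0.4, 62, 9, 75, 0, 0.4, 73, 11, 75, 0, 0.4])

```text
time_s: 28.87
tool_pos: [0.4981, -0.0975, 0.1233]
tool_rot: [-9.4, 89.9, -0.3]
force: [-0.3, -0.0, 0.6]
grip_width: 0.0258
```

Emit:
servo_tool(rows=[0, 0, 0, 0, 0.4, 0, 0, -12, 0, 0.4, 0, 0, -27, 0, 0.4, 0, 0, -42, 0, 0.4, 0, 0, -50, 0, 0.4, 0, 0, -51, 0, 0.4, 0, 0, -51, 0, 1, 0, 0, -51, 0, 1, 0, 0, -51, 0, 1, 0, 0, -51, 0, 1])

```text
time_s: 29.7
tool_pos: [0.4966, -0.0982, 0.0734]
tool_rot: [-17.3, 89.9, -8.3]
force: [0.3, 1.3, 0.2]
grip_width: 0.0329
```

Emit:
servo_tool(rows=[0, 0, 0, 0, 1, 0, 0, 0, 0, 1, 0, 0, 0, 0, 1])

```text
time_s: 29.95
tool_pos: [0.4962, -0.098, 0.0728]
tool_rot: [-16.5, 90.0, -7.5]
force: [-0.2, -0.2, -0.0]
grip_width: 0.0133
```

Emit:
servo_tool(rows=[0, 0, 0, 0, 1, -6, -1, 0, 0, 1, -15, -2, 0, 0, 1, -26, -4, 0, 0, 1, -38, -6, 0, 0, 1, -50, -8, 0, 0, 1, -61, -9, 0, 0, 1, -70, -11, 0, 0, 1, -75, -11, 0, 0, 1, -76, -11, 0, 0, 1])

```text
time_s: 30.78
tool_pos: [0.4213, -0.1096, 0.0728]
tool_rot: [-18.9, 89.7, -9.9]
force: [8.1, -1.3, -7.9]
grip_width: 0.0116
```

Emit:
servo_tool(rows=[0, 0, 0, 0, 1, 0, 0, 0, 0, 1])

```text
time_s: 30.95
tool_pos: [0.4213, -0.1096, 0.0728]
tool_rot: [-24.5, 89.8, -15.5]
force: [5.6, -2.3, -4.2]
grip_width: 0.0117
```

```bash
cat > chk.py <<'E'
from h import *
import sys
o=get_obs();print(o["time_s"],o["tool_pos"],o["force"],o["grip_width"])
for n in("side","scene"):
    p=read_camera(n);h=cv2.cvtColor(p["frame"],cv2.COLOR_BGR2HSV);W=pts(p)
    O=clean(W[(h[...,0]<16)&(h[...,1]>150)&(h[...,2]>60)]);O=O[(O[:,0]>.34)&(O[:,0]<.6)&(O[:,1]<0)&(O[:,1]>-.2)]
    B=O[(O[:,2]>.07)&(O[:,2]<.085)];print(n,"rib",len(B),rect(B) if len(B)>5 else "")
    B=O[(O[:,2]>.045)&(O[:,2]<.06)];print("plate",len(B),rect(B) if len(B)>5 else "")
    m=(h[...,0]>100)&(h[...,0]<125)&(h[...,1]>150)
    w=clean(W[m]);w=w[(w[:,0]>.38)&(w[:,0]<.63)&(w[:,1]>.08)&(w[:,1]<.36)&(w[:,2]>.075)&(w[:,2]<.13)]
    A=np.c_[w[:,:2],np.ones(len(w))];c=np.linalg.lstsq(A,w[:,2],rcond=None)[0];print("door slope",c)
    cv2.imwrite(f"pics/{n}{sys.argv[1]}.png",p["frame"])
E
python3 chk.py 15
```

```text
30.95 [ 0.42132372 -0.10959007  0.07281691] [ 5.61362034 -2.30061141 -4.19500844] 0.011716685015974365
side rib 52 (array([ 423., -121.]), array([19.4, 28.2]), 50.1)
plate 404 (array([ 423.5, -112. ]), array([77.5, 72.6]), 9.0)
door slope [0.00179145 0.00163286 0.08728765]
scene rib 20 (array([421.5, -91.9]), array([ 9.5, 19. ]), 12.0)
plate 170 (array([ 424.3, -108.9]), array([77.5, 84.3]), 10.3)
door slope [-0.00134689 -0.0004292   0.08777073]
```

Emit:
servo_tool(rows=[1, 0, 0, 0, 0.5, 1, 0, 0, 0, 0.5, 1, 0, 0, 0, 0.5, 1, 0, 0, 0, 0.5, 1, 0, 15, 0, 0.5, 1, 0, 35, 0, 0.5, 1, 0, 65, 0, 0.5, 5, 20, 95, 0, 0.5, 15, 50, 120, 0, 0.5, 25, 80, 130, 0, 0.5])

```text
time_s: 31.88
tool_pos: [0.4466, -0.0288, 0.2065]
tool_rot: [-8.2, 89.7, 0.6]
force: [1.6, 0.3, 0.5]
grip_width: 0.0432
```

Emit:
servo_tool(rows=[3, 10, 0, 0, 0.5, 3, 10, 0, 0, 0.5, 3, 10, 0, 0, 0.5])

```text
time_s: 32.13
tool_pos: [0.4472, -0.0193, 0.2018]
tool_rot: [-164.3, 89.9, -155.2]
force: [0.6, -1.2, -0.4]
grip_width: 0.0431
```

```bash
python3 chk.py 16
```

```text
32.1333 [ 0.44722839 -0.01930058  0.20181197] [ 0.57109386 -1.19485684 -0.36204145] 0.043099890968041905
side rib 84 (array([ 423.2, -109.6]), array([12.1, 52.9]), 7.0)
plate 599 (array([ 422.5, -104.9]), array([76.7, 88.1]), 8.9)
door slope [0.00232247 0.0017905  0.08705841]
scene rib 49 (array([ 423.5, -106.4]), array([12.7, 49. ]), 8.4)
plate 255 (array([ 430.9, -108.5]), array([64.9, 85.8]), 10.2)
door slope [-0.00190364 -0.00082536  0.08823306]
```

View pics/side16.png

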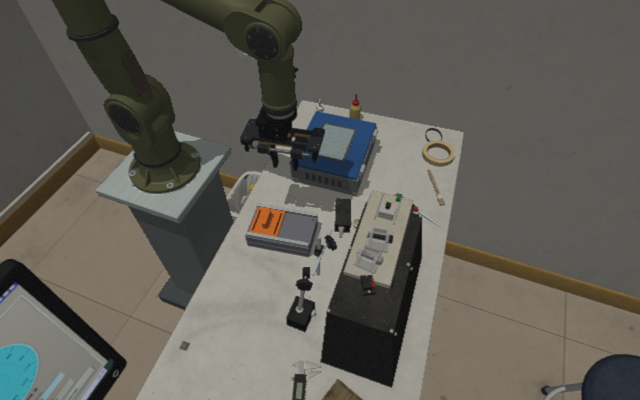

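View pics/scene16.png

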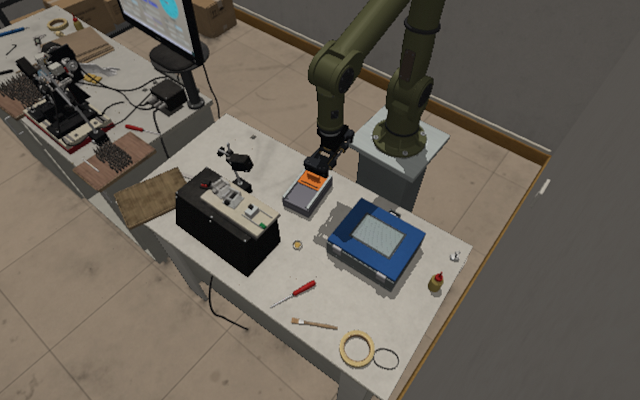

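```bash
python3 -c "
from cell import *
print(sign_off())"
```

```text
the job is handed in; nothing more can be done
None
```

I handed the job in at about 32 s of the 210 s allowed. `sign_off()` reports no verdict, so success rests on my own checks.

- **Blocks:** I found two trial-mass blocks on the table and put both in the dryer. After letting go they lay at about (0.495, 0.155) and (0.496, 0.27), well inside the walls. I saw no other blocks in either fixed camera.
- **Door:** I pushed it down with about 22 N on the free edge. Afterwards the door plane measured level (slope about 0.002, top face at 87–88 mm), so it is shut on its catch.
- **Start station:** I slid the cover open about 74 mm. I pressed the button until the force reached about 22 N with the tip at its bottom position, then lifted off. I then slid the cover back to its stop.
- **Final check:** The rib is back at (0.423, −0.110), within 1 mm of where it started. The bottle and dish look unmoved, and the gripper is open and clear of everything.

No check failed. In the last scene picture the cover plate measured about 12 mm short because the gripper partly hid it. The side camera showed it at home.

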